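# Sort the dried glassware into its trays

## Robot

A 7-joint arm with a two-finger parallel gripper is mounted at the origin on the work surface. World frame = base frame: x ahead of the robot, y to its left, z up, the work surface at z = 0. Lengths are in m, angles in degrees, forces in N, time in s.
With the tool pointing down it reaches from about 0.35 to 0.9 m from the base axis. Payload 7.2 kg.
Tool frame: the origin (TCP) lies between the finger pads; the fingertips stand bot.tcp_to_tips ahead of it and the grasp point (between the pads) lies 5 mm behind it (bot.tcp_to_tips is the distance from the TCP to the fingertips, in m); z points along the fingers, y is the line along which they close (so a half turn about z gives the same grasp; the last joint's range is limited). The gripper opens to 88 mm and grips with 3 to 60 N. Pads are 20 mm wide; open, the fingers measure 115 mm over their backs; the gripper's body (75 mm by 178 mm) begins 61 mm behind the grasp point.
Start: joints at [-80.741, 23.554, -0.728, 91.456, 0.321, 64.991, -4.71], TCP at [0.142, 0.609, 0.199] pointing down, gripper open.
Joint ranges: [-169.25, 169.25], [-16.82, 113.86], [-84.01, 82.57], [7.8, 145.47], [-59.2, 239.2], [7.22, 106.19], [-163.78, 163.78]. Speed limits (degrees/s): [136.94, 136.94, 172.46, 172.46, 180, 180, 180].

## Interface

Orientations are given as [roll, pitch, yaw] about the fixed x, y, z axes, in that order (R = Rz(yaw) Ry(pitch) Rx(roll)).
In Python, from cell import bot gives the robot as it stands.
- The arm moves only by the shell command python3 -m inch 'ROWS' [OPENING] [FORCE]. ROWS is JSON, a list of rows, each a list of 6 numbers: the shift along the tool's x, y, z normalised to -1 to 1, where 1 is 30 cm, then the turn, a rotation vector about the tool's x, y, z normalised to -1 to 1, where 1 is 60 degrees. A call has 1 to 5 rows; each row is the pose to reach, as a shift and turn from the pose commanded when the call began, along the tool's axes at that moment; what a row does not reach only later rows make up. A row lasts 1/10 s, in which the tool goes at most 50 mm and 8.59 degrees, less where a joint would pass 70% of its speed; a pose out of reach is approached as far as the arm can. A call with a number of a shift or a turn outside -1 to 1 is refused whole. A call with a gripper value outside its range is refused whole. OPENING is the finger opening in mm, from 0 to 87.8, set as the call begins (- or left out, the last holds). The fingers move at their own pace and stop on an object; FORCE is the grip in N (left out, the last holds). Time passes only in rows, so rows that repeat a pose let the fingers close. It gives the time, the measured TCP pose, the force, the opening and the grip force at its end, in the units of the state.
- bot.get_obs(): the state, without advancing time (a new reading comes with each control period).
- bot.camera(name): name is "scene" or "top"; returns a dict with "img" (480x640x3 uint8, red, green, blue), "intrinsics" (3x3 intrinsics, pixels), "rvec" (rotation vector, rad) and "tvec" (3), from world to camera coordinates, as OpenCV has them. Camera axes: x right, y down, z forward; pixel columns grow to the right and rows downward; lengths in m; the calibration is good to about 2 mm. A picture is of the moment at which its call begins. There is no depth.
- bot.job_done(): hands the job in; it is judged then, once.
Trained networks look in a picture, given as the dict that the camera call returned (one of the last four; its "shot" number tells which), for a name from the list of things; names that differ only in an ending like _2 or _b are one class to them, and where a whole thing is asked for, a point or a joint stands for the part that bears it (a point fixed in the world has none). Each returns a list of dicts, best first, with "p" (0 to 1); they miss things now and then, are a little off and sometimes report something else, mostly with a low value. They report only what shows in the picture. A call takes as long as a camera call. They do not tell look-alikes from the thing itself.
- bot.look_for(picture, target): "position" ([column, row] in pixels, amid what is visible of it).
- bot.cut_out(picture, target): "mask" (480x640 bool, what is visible of it) and "position" ([column, row] in pixels, amid what is visible of it).
- bot.place_of(picture, target): "position" ([column, row] in pixels: a listed point, or the origin of a listed thing).
The state is a dict: "t": time; "q": joint angles; "dq": joint speeds; "joint_torque": joint torques, N m; "tool_pos": TCP position; "tcp_rot": TCP orientation; "contact_force": force on the tool from outside, world axes, zero at the start; "moment": the same for the moment, N m; "gripper_width": finger opening in m; "gripper_force": force on a finger pad.
Only numpy, scipy, OpenCV 4.12 (cv2) and the standard library are available. Lean on these libraries where they do the work, as an engineer would, in place of code of your own. Each camera call takes 0.05 s, during which the arm holds its last target. There are 200 camera calls.

## Task

The four loose pieces of glassware on the bench (a beaker, two conical flasks and a capped bottle) are to go away by kind: stand each one upright on the floor of the steel tray that already holds one of its kind. Set them down gently rather than letting them fall, do not tip any glassware over, and leave the pieces already in the trays standing where they are.

Things in the scene. Friction and masses are not known exactly. Their poses are not given: they have to be found in the camera images.
- beaker: Loose on the bench, to be sorted. 100 ml beaker, open top, clear glass with white marks: 50 mm outside diameter, 70 mm high, wall 2.5 mm, small pouring lip. Round; grip across the outside; about 55 g. Origin: centre of its underside; z up.
- flask_large: Loose on the bench, to be sorted. The larger of the two loose flasks. 100 ml conical flask, clear glass with white marks: base 64 mm across, 105 mm high, narrowing to an upright neck 23 mm across from 68 mm up to the mouth. Round; take it by the neck from above; about 80 g. Origin: centre of its underside; z up.
- flask_small: Loose on the bench, to be sorted. The smaller flask. 50 ml conical flask, clear glass with white marks: base 51 mm across, 88 mm high, narrowing to an upright neck 23 mm across from 52 mm up to the mouth. Round; take it by the neck from above; about 50 g. Origin: centre of its underside; z up.
- bottle: Loose on the bench, to be sorted. 100 ml glass bottle with ribbed blue screw cap: body 56 mm across, 105 mm high in all; the cap is 49 mm across and takes up the top 27 mm. Round; take it by the cap from above; about 170 g. Origin: centre of its underside; z up.
- beaker_in_tray: Already in its tray, showing the kind that belongs there; to stay where it stands (not fixed). 100 ml beaker, open top, clear glass with white marks: 50 mm outside diameter, 70 mm high, wall 2.5 mm, small pouring lip. Round; grip across the outside; about 55 g. Origin: centre of its underside; z up.
- flask_in_tray: Already in its tray, showing the kind that belongs there; to stay where it stands (not fixed). 100 ml conical flask, clear glass with white marks: base 64 mm across, 105 mm high, narrowing to an upright neck 23 mm across from 68 mm up to the mouth. Round; take it by the neck from above; about 80 g. Origin: centre of its underside; z up.
- bottle_in_tray: Already in its tray, showing the kind that belongs there; to stay where it stands (not fixed). 100 ml glass bottle with ribbed blue screw cap: body 56 mm across, 105 mm high in all; the cap is 49 mm across and takes up the top 27 mm. Round; take it by the cap from above; about 170 g. Origin: centre of its underside; z up.
- tray_beakers: The steel tray in which a beaker stands (the three trays are alike): open, flat floor, 180 (its x) x 160 (its y) x 25 mm high, walls and floor 3 mm thick, thin rolled rim. Fixed. Origin: centre of its underside. That piece stands in the -x half, 34 to 48 mm from the middle in x and up to 20 mm off in y; the +x half is free for one more.
- tray_flasks: The steel tray in which a conical flask stands (the three trays are alike): open, flat floor, 180 (its x) x 160 (its y) x 25 mm high, walls and floor 3 mm thick, thin rolled rim. Fixed. Origin: centre of its underside. That piece stands in the -x half, 34 to 48 mm from the middle in x and up to 20 mm off in y; the +x half is free for two more.
- tray_bottles: The steel tray in which a capped bottle stands (the three trays are alike): open, flat floor, 180 (its x) x 160 (its y) x 25 mm high, walls and floor 3 mm thick, thin rolled rim. Fixed. Origin: centre of its underside. That piece stands in the -x half, 34 to 48 mm from the middle in x and up to 20 mm off in y; the +x half is free for one more.
Mind the look-alikes: they are no part of the job. Leave any orange look-alike of the beaker alone. Leave any yellow look-alike of the bottle alone.

How it is judged (in metres and radians):
At the end, for the whole second after the job is handed in: Each loose piece stands in the tray that held one of its kind: centre inside the walls, underside within 5 mm of the floor, upright to 0.08 rad, slower than 0.02 m/s, released; the three pieces already in the trays stand upright within 15 mm of where they were (x of beaker in the frame of tray_beakers between -0.087 and 0.087 m and y of beaker in the frame of tray_beakers between -0.077 and 0.077 m and z of beaker in the frame of tray_beakers between -0.003 and 0.008 m and angle between each of beaker, flask_large, flask_small, bottle, beaker_in_tray, flask_in_tray, bottle_in_tray's own z axis and vertical below 0.08 rad and linear speed of each of beaker, flask_large, flask_small, bottle, beaker_in_tray, flask_in_tray, bottle_in_tray below 0.02 m/s and x of flask_large in the frame of tray_flasks between -0.087 and 0.087 m and y of flask_large in the frame of tray_flasks between -0.077 and 0.077 m and z of flask_large in the frame of tray_flasks between -0.003 and 0.008 m and x of flask_small in the frame of tray_flasks between -0.087 and 0.087 m and y of flask_small in the frame of tray_flasks between -0.077 and 0.077 m and z of flask_small in the frame of tray_flasks between -0.003 and 0.008 m and x of bottle in the frame of tray_bottles between -0.087 and 0.087 m and y of bottle in the frame of tray_bottles between -0.077 and 0.077 m and z of bottle in the frame of tray_bottles between -0.003 and 0.008 m and distance of each of beaker_in_tray, flask_in_tray, bottle_in_tray from where it was at the start of the episode below 0.015 m); the robot touches nothing.
It fails at once if a piece of glassware is tipped over (leans more than 0.6 rad) (angle between any of beaker, flask_large, flask_small, bottle, beaker_in_tray, flask_in_tray, bottle_in_tray's own z axis and vertical above 0.6 rad).
It fails at once if a piece of glassware is let fall (moves faster than 0.7 m/s, a fall of about 25 mm, with no finger touching it) ((linear speed of beaker above 0.7 m/s and contact force between the fingers and beaker below 0.05 N) or (linear speed of flask_large above 0.7 m/s and contact force between the fingers and flask_large below 0.05 N) or (linear speed of flask_small above 0.7 m/s and contact force between the fingers and flask_small below 0.05 N) or (linear speed of bottle above 0.7 m/s and contact force between the fingers and bottle below 0.05 N)).
It also fails if it takes over 115 s, if anything falls off the work surface, if the arm or the gripper's body presses on something with over 40 N, if the wrist force passes 120 N, or if a joint passes its speed limit or range.

## Working session

There is one attempt and no reset: what is moved stays moved. The work goes in short steps, Python scripts to look and compute and a shell command to move; the robot and the scene stay as the last step left them, time stands still between calls to the robot, and variables do not carry over. Pictures are saved under pics/ and viewed, at most 14 in all, crops included, and the job is handed in when it is done.

```bash
mkdir -p pics; ls
python3 - <<'E'
from cell import bot
import cv2,numpy as np
o=bot.get_obs();print(o['t'],o['tool_pos'],o['tcp_rot'],o['gripper_width'],bot.tcp_to_tips)
for n in('top','scene'):
    p=bot.camera(n);cv2.imwrite(f'pics/{n}0.png',p['img'][:,:,::-1])
    R=cv2.Rodrigues(np.array(p['rvec']))[0];print(n,p['intrinsics'],-R.T@np.array(p['tvec']).ravel())
    for t in ['beaker','flask_large','flask_small','bottle','beaker_in_tray','flask_in_tray','bottle_in_tray','tray_beakers']:
        print(t,[(np.round(d['position']).astype(int).tolist(),round(d['p'],2)) for d in bot.place_of(p,t)])
E
```

```text
pics
0.0 [0.14222431 0.60802116 0.19820627] [-1.79904649e+02  4.38249793e-03  1.66840053e+02] 0.08804903527660693 0.014
top [[460.91166718   0.         321.92381955]
 [  0.         460.91166718 238.35793328]
 [  0.           0.           1.        ]] [ 0.35372739 -0.01288557  0.87981621]
beaker [([464, 358], 0.87)]
flask_large [([264, 271], 0.92)]
flask_small [([335, 261], 0.66)]
bottle [([432, 169], 0.94), ([413, 126], 0.82), ([474, 122], 0.79)]
beaker_in_tray [([492, 253], 0.68)]
flask_in_tray [([159, 235], 0.68)]
bottle_in_tray [([344, 185], 0.61)]
tray_beakers [([504, 235], 0.8)]
scene [[546.9201315    0.         320.42143089]
 [  0.         546.9201315  245.73902189]
 [  0.           0.           1.        ]] [0.91347404 0.38460589 0.95819825]
beaker [([325, 140], 0.71), ([300, 212], 0.67), ([400, 290], 0.32)]
flask_large []
flask_small [([339, 247], 0.73)]
bottle [([154, 242], 0.92), ([193, 281], 0.78), ([214, 242], 0.55)]
beaker_in_tray [([249, 173], 0.64)]
flask_in_tray [([457, 382], 0.69)]
bottle_in_tray [([285, 282], 0.59)]
tray_beakers [([230, 173], 0.84)]
```

View pics/top0.png

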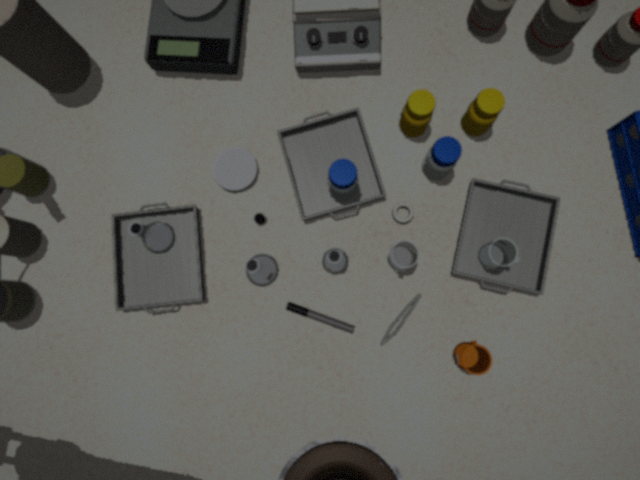

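View pics/scene0.png

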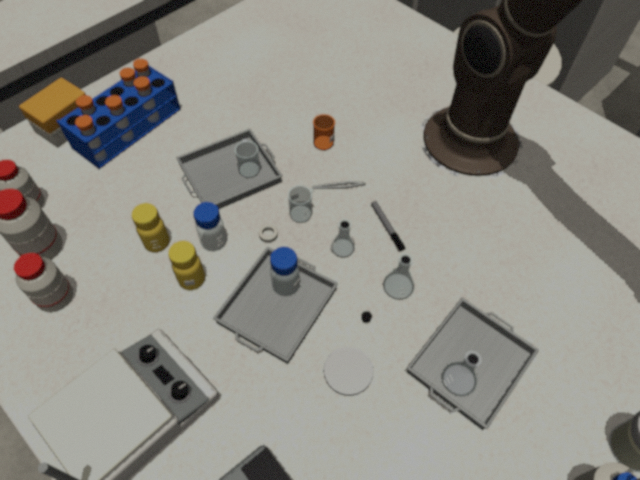

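The top view shows these candidates:
- **Beaker:** clear (403,257). The orange one at (472,357) is a look-alike, and the one at (497,254) is already in its tray.
- **Flasks:** large (262,270) and small (335,260). The one at (157,237) is in its tray.
- **Bottle:** blue cap (443,155). The yellow ones at (418,108) and (487,108) are look-alikes, and (342,178) is in its tray.

I choose the clear beaker, the two loose flasks and the loose blue-capped bottle. Next I'll check them in a crop and fit silhouettes for their positions.

```bash
cat > h.py <<'E'
from cell import bot
import cv2,numpy as np
from scipy.optimize import minimize
PROF={'beaker':[(0,.025),(.07,.025)],'fl':[(0,.032),(.01,.032),(.068,.0115),(.105,.0115)],
'fs':[(0,.0255),(.008,.0255),(.052,.0115),(.088,.0115)],'bottle':[(0,.028),(.07,.028),(.078,.0245),(.105,.0245)]}
A=np.linspace(0,2*np.pi,40)
def proj(p,P): return cv2.projectPoints(np.asarray(P,float),np.array(p['rvec']),np.array(p['tvec']),np.array(p['intrinsics']),None)[0][:,0]
def back(p,px,z):
    R=cv2.Rodrigues(np.array(p['rvec']))[0];c=-R.T@np.array(p['tvec']).ravel()
    d=R.T@np.linalg.inv(p['intrinsics'])@[px[0],px[1],1];return (c+d*(z-c[2])/d[2])[:2]
S=4
def fill(hulls):
    m=np.zeros((480*S,640*S),np.uint8)
    for h in hulls: cv2.fillConvexPoly(m,np.round((cv2.convexHull(h.astype(np.float32))+.5)*S).astype(int),1)
    return cv2.resize(m.astype(np.float32),(640,480),interpolation=cv2.INTER_AREA)
def sil(p,k,v,z0):
    if k=='tray':
        c,s=np.cos(v[2]),np.sin(v[2])
        return fill([proj(p,[(v[0]+c*a-s*b,v[1]+s*a+c*b,z) for a in(-.09,.09) for b in(-.08,.08) for z in(0,.025)])])
    r=[proj(p,[(v[0]+q*np.cos(a),v[1]+q*np.sin(a),z0+z) for a in A]) for z,q in PROF[k]]
    return fill([np.vstack(x) for x in zip(r,r[1:])])
def fit(views,k,v0,z0=0):
    def f(v):
        e=0
        for p,m in views:
            s=sil(p,k,v,z0);e+=1-np.minimum(s,m).sum()/np.maximum(s,m).sum()
        return e
    d=[.012,.012,.2][:len(v0)]
    sim=np.array([v0]+[np.add(v0,np.eye(len(v0))[i]*d[i]) for i in range(len(v0))])
    r=minimize(f,v0,method='Nelder-Mead',options=dict(initial_simplex=sim,xatol=2e-4,fatol=1e-4));return r.x,r.fun/len(views)
def masks(p,names): return [d for n in names for d in bot.cut_out(p,n)]
def near(ms,px):
    b=min(ms,key=lambda d:np.hypot(*np.subtract(d['position'],px)));return b['mask'].astype(np.float32),np.hypot(*np.subtract(b['position'],px))
E
python3 - <<'E'
from h import *
G=['beaker','flask_large','flask_small','bottle','beaker_in_tray','flask_in_tray','bottle_in_tray'];T=['tray_beakers','tray_flasks','tray_bottles']
P={};M={}
for n in('top','scene'):
    P[n]=bot.camera(n);M[n]=masks(P[n],G);M[n+'t']=masks(P[n],T)
seeds={'beaker':('beaker',(403,257),(300,204)),'fl':('fl',(262,269),(400,280)),'fs':('fs',(335,260),(343,241)),'bottle':('bottle',(443,157),(210,226)),
'tb':('beaker',(497,254),(248,158)),'tf':('fl',(155,236),(461,376)),'tbo':('bottle',(343,180),(285,270))}
for n,(k,a,b) in seeds.items():
    z=.003 if n[0]=='t' else 0
    vs=[]
    for c,px in(('top',a),('scene',b)):
        m,d=near(M[c],px)
        if d<12: vs.append((P[c],m)); 
        x=back(P[c],px,.04)
        if d<12: print(n,c,np.round(fit(vs[-1:],k,x,z)[0],4),end=' ')
    if vs: v,e=fit(vs,k,back(P['top'],a,.04),z);print('BOTH',np.round(v,4),round(e,3))
    else: print(n,'none')
for n,a,b in(('Tb',(505,237),(230,170)),('Tf',(160,258),(472,362)),('Tbo',(332,165),(277,305))):
    vs=[]
    for c,px in(('top',a),('scene',b)):
        m,d=near(M[c+'t'],px)
        if d<40: vs.append((P[c],cv2.morphologyEx(m,cv2.MORPH_OPEN,np.ones((9,9))) ))
    for y in(-.2,.2):
        if vs: v,e=fit(vs,'tray',[*back(P['top'],a,.01),y]);print(n,len(vs),np.round(v,4),round(e,3))
im=P['top']['img'][80:310,230:530,::-1];cv2.imwrite('pics/crop.png',cv2.resize(im,None,fx=2.6,fy=2.6,interpolation=cv2.INTER_CUBIC))
E
```

```text
beaker scene [ 0.4383 -0.1286] BOTH [ 0.4387 -0.128 ] 0.093
fl top [0.4271 0.14  ] fl scene [0.4236 0.1356] BOTH [0.4262 0.1383] 0.099
fs top [ 0.4392 -0.0013] fs scene [ 0.436  -0.0052] BOTH [ 0.4387 -0.0027] 0.106
bottle top [ 0.6172 -0.2024] bottle scene [ 0.6173 -0.2046] BOTH [ 0.6176 -0.2029] 0.072
tb top [ 0.4396 -0.2952] tb scene [ 0.4371 -0.2994] BOTH [ 0.4398 -0.2961] 0.085
tf top [0.4957 0.3413] tf scene [0.4927 0.3381] BOTH [0.4941 0.3396] 0.105
tbo top [ 0.5835 -0.0207] tbo scene [ 0.5825 -0.0225] BOTH [ 0.5832 -0.0212] 0.056
Tb 2 [ 0.4756 -0.322  -0.2664] 0.196
Tb 2 [ 0.4763 -0.322  -0.2637] 0.196
Tf 1 [0.4544 0.3372 0.0838] 0.166
Tf 1 [0.4544 0.3381 0.0781] 0.165
Tbo 2 [ 6.267e-01 -3.000e-04  2.619e-01] 0.182
Tbo 2 [ 6.27e-01 -2.00e-04  2.60e-01] 0.182
```

View pics/crop.png

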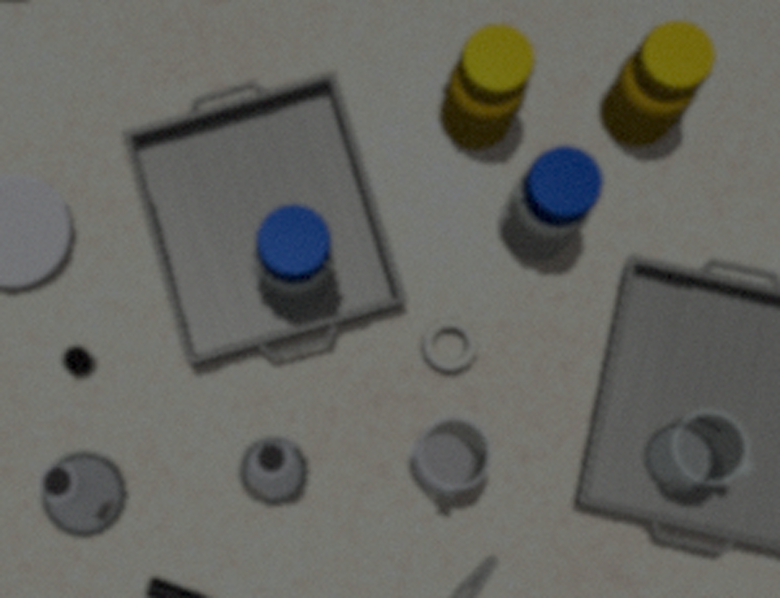

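The crop confirms the choices: clear beaker at (403,257), two clear flasks, and the blue-capped bottle, which stands beside the yellow look-alikes. Next I'll cross-check with the mouth and cap centres and align the tool with the world axes.

```bash
python3 - <<'E'
from h import *
t=bot.camera('top');s=bot.camera('scene')
for n,a,b,z in(('fl',(251.5,265),(405,260),.105),('fs',(333.5,255.5),(345,224.5),.088),('bo',(446.6,150.2),None,.105),('tbo',(342.7,172.8),None,.108)):
    print(n,back(t,a,z),b and back(s,b,z))
for v in([.476,-.322,-.265],[.4544,.3378,.08],[.627,0,.261]):
    c,q=np.cos(v[2]),np.sin(v[2]);print(np.round(proj(t,[(v[0]+c*a-q*b,v[1]+q*a+c*b,.025) for a,b in((-.09,-.08),(-.09,.08),(.09,.08),(.09,-.08))])).tolist())
E
python3 -m inch '[[0,0,0,0,0,-0.11],[0,0,0,0,0,-0.22],[0,0,0,0,0,-0.22],[0,0,0,0,0,-0.22]]' 50 10
```

```text
fl [0.42557237 0.13776287] [0.42837764 0.13804781]
fs [ 0.43967207 -0.00152199] [ 0.43977349 -0.00097172]
bo [ 0.61518217 -0.20218777] None
tbo [ 0.58049593 -0.02161649] None
[[542.0, 293.0], [454.0, 272.0], [474.0, 179.0], [559.0, 198.0]]
[[200.0, 300.0], [115.0, 309.0], [112.0, 215.0], [193.0, 206.0]]
[[385.0, 194.0], [304.0, 218.0], [278.0, 131.0], [357.0, 108.0]]
t: 2.5
tool_pos: [0.1425, 0.6085, 0.199]
tcp_rot: [180.0, -0.0, 179.8]
contact_force: [0.3, 0.8, 0.7]
gripper_width: 0.059
gripper_force: 0.0
```

```bash
python3 -m inch '[[-0.06,-0.1,0,0,0,0],[-0.16,-0.26,0,0,0,0],[-0.26,-0.42,0,0,0,0],[-0.34,-0.56,0,0,0,0],[-0.43,-0.71,0,0,0,0]]' >/dev/null
python3 -m inch '[[-0.09,-0.14,0,0,0,0],[-0.18,-0.29,0,0,0,0],[-0.27,-0.43,0,0,0,0],[-0.36,-0.58,0,0,0,0],[-0.43,-0.71,0,0,0,0]]' >/dev/null
python3 -m inch '[[-0.05,-0.09,0,0,0,0],[-0.086,-0.15,0,0,0,0],[-0.086,-0.15,0,0,0,0],[-0.086,-0.15,0,0,0,0]]'
```

```text
t: 3.9
tool_pos: [0.4191, 0.1501, 0.1991]
tcp_rot: [180.0, -0.0, 179.9]
contact_force: [-0.0, 0.5, 0.2]
gripper_width: 0.0503
gripper_force: 0.0
```

```bash
python3 -m inch '[[-0.023,-0.04,0,0,0,0],[-0.023,-0.04,0.1,0,0,0],[-0.023,-0.04,0.2,0,0,0]]' 
python3 -m inch '[[0,0,0.07,0,0,0],[0,0,0.13,0,0,0],[0,0,0.177,0,0,0],[0,0,0.177,0,0,0]]'
python3 - <<'E'
from h import *
for n,c in(('top',(250,270)),('scene',(400,270))):
    i=bot.camera(n)['img'][c[1]-60:c[1]+60,c[0]-80:c[0]+80,::-1];cv2.imwrite(f'pics/g1{n}.png',cv2.resize(i,None,fx=2.5,fy=2.5))
a=np.hstack([cv2.imread('pics/g1top.png'),cv2.imread('pics/g1scene.png')]);cv2.imwrite('pics/g1.png',a)
E
```

```text
t: 4.2
tool_pos: [0.4264, 0.1395, 0.139]
tcp_rot: [179.9, 0.1, -179.9]
contact_force: [-0.7, 0.3, -0.8]
gripper_width: 0.0502
gripper_force: 0.0
t: 4.6
tool_pos: [0.4244, 0.1388, 0.0844]
tcp_rot: [-179.9, -0.2, -179.9]
contact_force: [-0.0, -0.5, 0.5]
gripper_width: 0.0498
gripper_force: 0.0
```

View pics/g1.png

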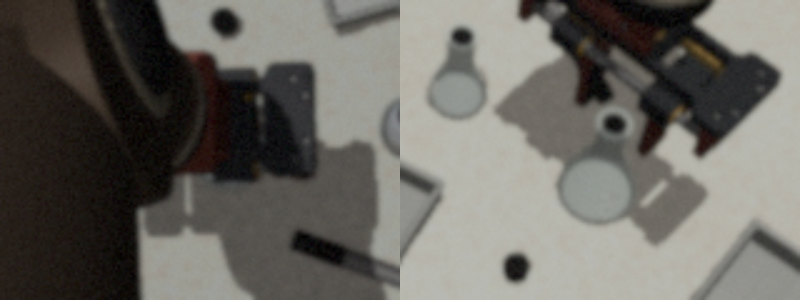

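Run:
```python
from h import *
p=bot.camera('scene');i=p['img'][:,:,::-1].copy()
i=cv2.resize(i[190:310,320:480],None,fx=5,fy=5,interpolation=cv2.INTER_CUBIC)
def d(P,c):
    for q in proj(p,P): cv2.circle(i,tuple(np.round((q-[320,190]+.5)*5).astype(int)),3,c,-1)
d([(.4244+a,.139+b,.0704) for b in(.025,.0385,-.025,-.0385) for a in(-.01,.01)],(0,0,255))
d([(.426+.0115*np.cos(a),.138+.0115*np.sin(a),.105) for a in A],(0,255,0))
d([(.426+.032*np.cos(a),.138+.032*np.sin(a),.0) for a in A],(255,0,0))
cv2.imwrite('pics/g2.png',i)
```

```text
(no output)
```

View pics/g2.png

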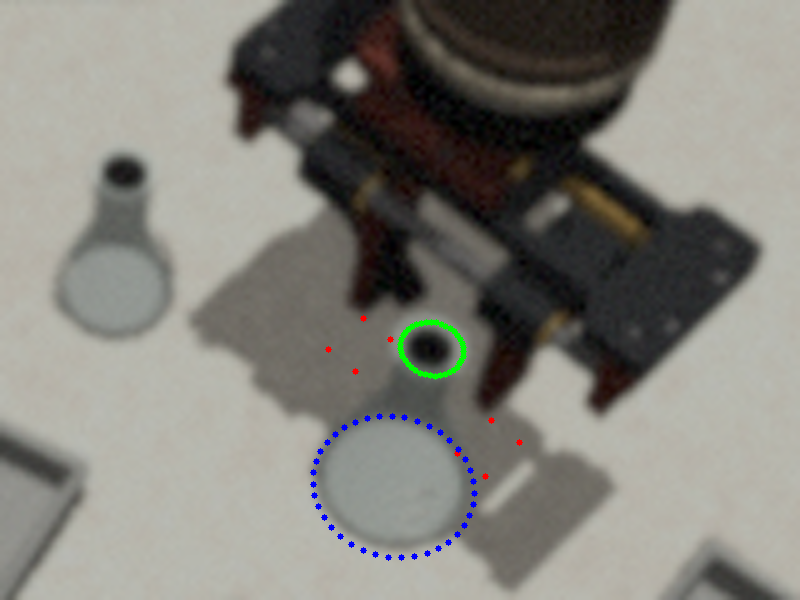

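Run:
```python
from h import *
o=bot.get_obs();print(o['tool_pos'],o['tcp_rot'],o['gripper_width'],np.round(o['q'],2))
p=bot.camera('scene');i=p['img'][:,:,::-1].copy()
i=cv2.resize(i[130:310,320:560],None,fx=3.3,fy=3.3,interpolation=cv2.INTER_CUBIC)
def d(P,c):
    for q in proj(p,P): cv2.circle(i,tuple(np.round((q-[320,130]+.5)*3.3).astype(int)),3,c,-1)
x,y,z=o['tool_pos']
d([(x+a,y+b,z+.066) for b in np.linspace(-.089,.089,12) for a in(-.0375,.0375)],(0,255,0))
d([(x,y+b,z+c) for b in(.025,.0385,-.025,-.0385) for c in(-.014,0,.014,.028,.042,.056)],(0,0,255))
cv2.imwrite('pics/g3.png',i)
```

```text
[0.42623592 0.13872287 0.08651212] [ 1.79971566e+02  2.42638886e-02 -1.79924077e+02] 0.04975490824849996 [-37.39  14.87  15.43 122.95  -5.79  42.81  71.87]
```

View pics/g3.png

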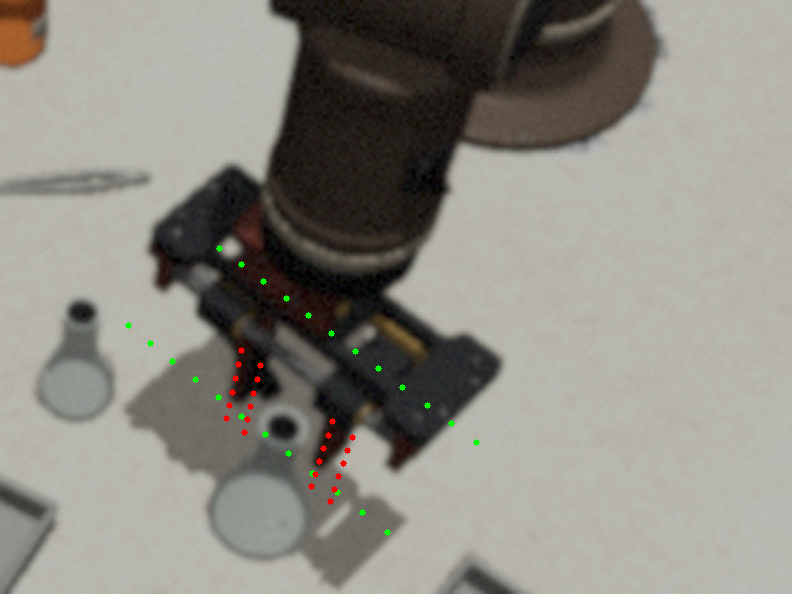

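The neck projects onto the mouth at the measured position, and the fingers straddle it. I'll close gently; the width will show whether the neck is held.

```bash
python3 -m inch '[[0,0,0,0,0,0],[0,0,0,0,0,0],[0,0,0,0,0,0],[0,0,0,0,0,0],[0,0,0,0,0,0]]' 10 8;python3 -m inch '[[0,0,0,0,0,0],[0,0,0,0,0,0],[0,0,0,0,0,0]]'
python3 - <<'E'
from h import *
i=bot.camera('scene')['img'][190:310,320:480,::-1]
cv2.imwrite('pics/g4.png',cv2.resize(i,None,fx=5,fy=5,interpolation=cv2.INTER_CUBIC))
E
```

```text
t: 5.3
tool_pos: [0.4262, 0.1378, 0.086]
tcp_rot: [180.0, 0.0, -180.0]
contact_force: [-0.0, -0.4, -0.4]
gripper_width: 0.0133
gripper_force: 0.0
t: 5.6
tool_pos: [0.4261, 0.1378, 0.0859]
tcp_rot: [-180.0, -0.0, -180.0]
contact_force: [-0.2, -0.9, 0.0]
gripper_width: 0.01
gripper_force: 0.0
```

View pics/g4.png

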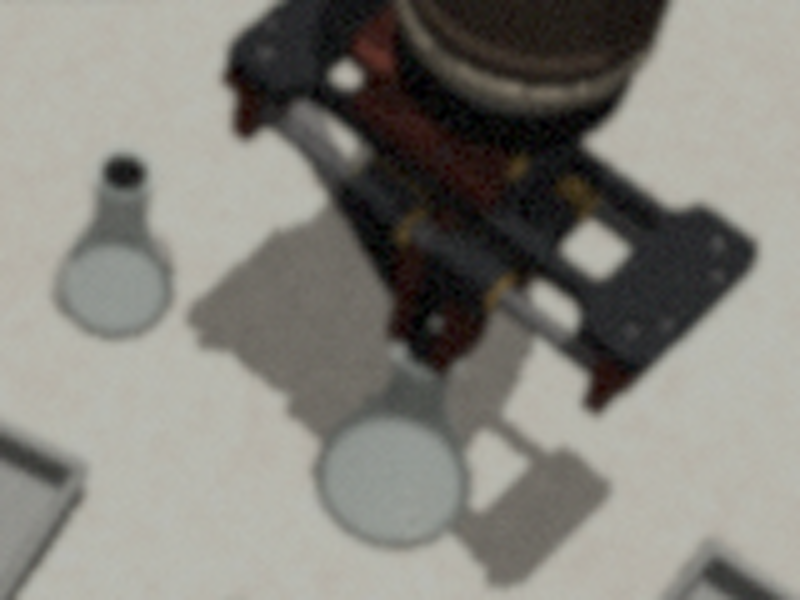

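The fingers closed to 10 mm without the neck. In the picture the rim arc at about (430,370) lies in front of the dark fingers, so the reported tool pose and the picture disagree. I'll back off and touch clear bench to check the height.

```bash
python3 -m inch '[[0,0,0,0,0,0],[0,0,0,0,0,0],[0,0,0,0,0,0]]' 50 >/dev/null
python3 -m inch '[[0,0,-0.1,0,0,0],[0,0,-0.2,0,0,0],[0,0,-0.333,0,0,0],[0.16,0.1,-0.333,0,0,0],[0.27,0.17,-0.333,0,0,0]]' >/dev/null
python3 -m inch '[[0.05,0.04,0,0,0,0],[0.05,0.04,0.16,0,0,0],[0.05,0.04,0.32,0,0,0],[0.05,0.04,0.4,0,0,0],[0.05,0.04,0.46,0,0,0]]' 
python3 -m inch '[[0,0,0.01,0,0,0],[0,0,0.02,0,0,0],[0,0,0.02,0,0,0]]' 0
python3 -m inch '[[0,0,0.01,0,0,0],[0,0,0.02,0,0,0],[0,0,0.02,0,0,0]]'
python3 - <<'E'
from h import *
i=bot.camera('scene')['img'][190:340,340:540,::-1]
cv2.imwrite('pics/g5.png',cv2.resize(i,None,fx=4,fy=4,interpolation=cv2.INTER_CUBIC))
E
```

```text
t: 6.95
tool_pos: [0.3292, 0.2001, 0.0462]
tcp_rot: [-179.9, -0.1, -180.0]
contact_force: [0.1, 0.9, -0.9]
gripper_width: 0.05
gripper_force: 0.0
t: 7.25
tool_pos: [0.3305, 0.2011, 0.0424]
tcp_rot: [180.0, 0.0, -180.0]
contact_force: [0.5, 0.2, 0.7]
gripper_width: 0.0296
gripper_force: 0.0
t: 7.55
tool_pos: [0.3302, 0.2008, 0.0359]
tcp_rot: [180.0, 0.0, -180.0]
contact_force: [0.3, -0.3, -0.7]
gripper_width: 0.0053
gripper_force: 0.0
```

View pics/g5.png

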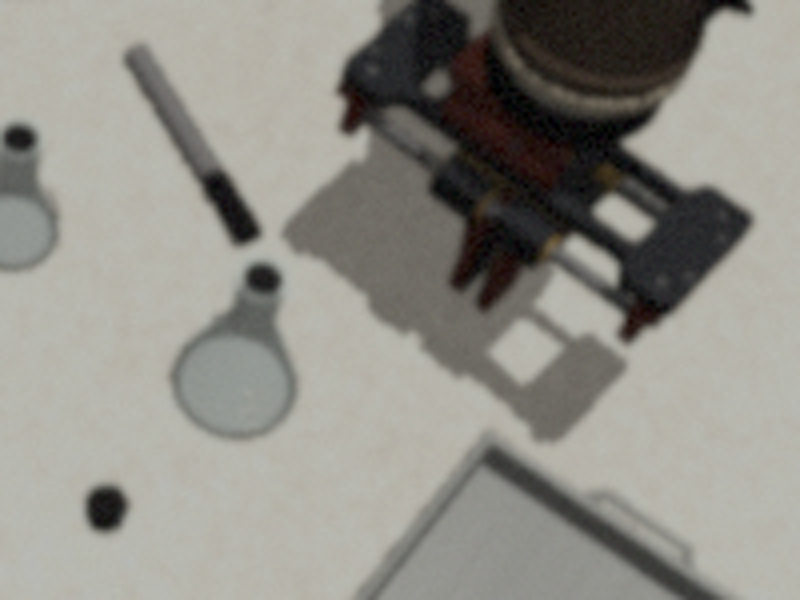

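```bash
python3 - <<'E'
from h import *
p=bot.camera('scene');print(proj(p,[(.3302,.2008,z) for z in (.022,.036,.05,.06)]))
for z in(.022,.04,.06): print(z,back(p,(457.5,264),z))
E
python3 -m inch '[[0,0,0.02,0,0,0],[0,0,0.04,0,0,0],[0,0,0.04,0,0,0]]' 
python3 -m inch '[[0,0,0.01,0,0,0],[0,0,0.02,0,0,0],[0,0,0.02,0,0,0]]'
```

```text
[[455.10122421 271.12364749]
 [456.68238832 267.54886003]
 [458.29866374 263.89469089]
 [459.47529592 261.23449267]]
0.022 [0.31355507 0.19415371]
0.04 [0.32508953 0.19781547]
0.06 [0.3379056 0.2018841]
t: 7.95
tool_pos: [0.3296, 0.2003, 0.023]
tcp_rot: [-179.9, -0.1, -180.0]
contact_force: [-1.0, 0.1, -0.8]
gripper_width: 0.0004
gripper_force: 0.0
t: 8.25
tool_pos: [0.3299, 0.2006, 0.0175]
tcp_rot: [-180.0, -0.0, -180.0]
contact_force: [0.4, -0.3, -0.3]
gripper_width: 0.0007
gripper_force: 0.0
```

Projecting the fingertips at the reported x,y matches the picture only if they are about 27 mm higher than reported. I'll keep going down in small steps until contact.

```bash
for k in 1 2; do python3 -m inch '[[0,0,0.01,0,0,0],[0,0,0.02,0,0,0],[0,0,0.02,0,0,0]]' | egrep 'pos|contact'; done
python3 -m inch '[[0,0,0.01,0,0,0],[0,0,0.02,0,0,0],[0,0,0.02,0,0,0]]' | egrep 'pos|contact'
python3 -m inch '[[0,0,0.005,0,0,0],[0,0,0.01,0,0,0],[0,0,0.01,0,0,0]]' | egrep 'pos|contact'
```

```text
tool_pos: [0.3299, 0.2006, 0.0115]
contact_force: [-0.7, -0.1, 0.3]
tool_pos: [0.3299, 0.2006, 0.0055]
contact_force: [0.2, -0.7, -0.4]
tool_pos: [0.3299, 0.2006, -0.0005]
contact_force: [0.0, -0.1, 0.6]
tool_pos: [0.33, 0.2007, -0.0033]
contact_force: [0.1, 0.4, 0.5]
```

```bash
for k in 1; do python3 -m inch '[[0,0,0.005,0,0,0],[0,0,0.01,0,0,0],[0,0,0.01,0,0,0]]' | egrep 'pos|contact';python3 -m inch '[[0,0,0.005,0,0,0],[0,0,0.01,0,0,0],[0,0,0.01,0,0,0]]' | egrep 'pos|contact'; done
python3 -m inch '[[0,0,0.005,0,0,0],[0,0,0.01,0,0,0],[0,0,0.01,0,0,0]]' | egrep 'pos|contact'
```

```text
tool_pos: [0.33, 0.2007, -0.0063]
contact_force: [-0.0, 0.1, -0.1]
tool_pos: [0.33, 0.2007, -0.0093]
contact_force: [0.2, 0.0, -0.1]
tool_pos: [0.33, 0.2007, -0.0123]
contact_force: [0.3, -0.6, -0.4]
```

```bash
python3 -m inch '[[0,0,0.005,0,0,0],[0,0,0.007,0,0,0],[0,0,0.007,0,0,0]]' | egrep 'pos|contact'
python3 -m inch '[[0,0,0.005,0,0,0],[0,0,0.007,0,0,0],[0,0,0.007,0,0,0]]' | egrep 'pos|contact'
```

```text
tool_pos: [0.3301, 0.2007, -0.0143]
contact_force: [0.1, 0.2, -0.4]
tool_pos: [0.3301, 0.2007, -0.0164]
contact_force: [-0.3, 0.4, -0.2]
```

Run:
```python
from h import *
i=bot.camera('scene')['img'][190:340,340:540,::-1]
cv2.imwrite('pics/g6.png',cv2.resize(i,None,fx=4,fy=4,interpolation=cv2.INTER_CUBIC))
```

```text
(no output)
```

View pics/g6.png

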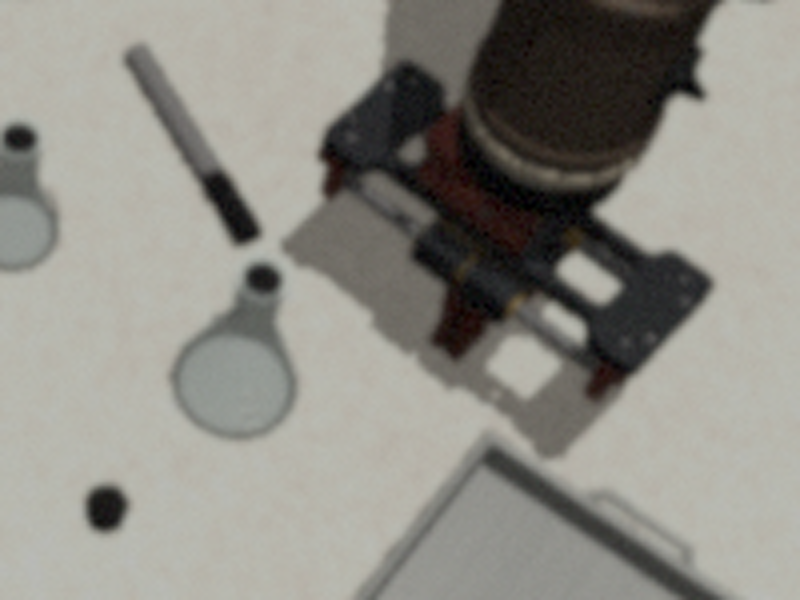

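```bash
python3 -m inch '[[0,0,0.004,0,0,0],[0,0,0.007,0,0,0],[0,0,0.007,0,0,0]]' | egrep 'pos|contact'
python3 -m inch '[[0,0,0.004,0,0,0],[0,0,0.007,0,0,0],[0,0,0.007,0,0,0]]' | egrep 'pos|contact'
```

```text
tool_pos: [0.3301, 0.2007, -0.0186]
contact_force: [-0.1, -0.3, -0.5]
tool_pos: [0.3301, 0.2007, -0.0207]
contact_force: [-0.9, 0.4, -0.2]
```

```bash
python3 -m inch '[[0,0,0.004,0,0,0],[0,0,0.007,0,0,0],[0,0,0.007,0,0,0]]' | egrep 'pos|contact'
```

```text
tool_pos: [0.3301, 0.2007, -0.0228]
contact_force: [-0.2, 0.0, 0.5]
```

```bash
python3 -m inch '[[0,0,0.004,0,0,0],[0,0,0.007,0,0,0],[0,0,0.007,0,0,0]]' | egrep 'pos|contact'
```

```text
tool_pos: [0.3302, 0.2008, -0.0234]
contact_force: [-5.4, -3.3, 32.7]
```

```bash
python3 -m inch '[[0,0,0.004,0,0,0],[0,0,0.007,0,0,0],[0,0,0.007,0,0,0]]' | egrep 'pos|contact'
```

```text
tool_pos: [0.3302, 0.2008, -0.0237]
contact_force: [-13.2, -10.0, 78.8]
```

Contact came at reported z = -0.0232, so true height = reported + 0.037 m. From here I work with that offset: lift off, return to the large flask, and go lower.

```bash
python3 -m inch '[[0,0,-0.1,0,0,0],[0,0,-0.25,0,0,0],[0,0,-0.4,0,0,0],[0,0,-0.55,0,0,0],[0,0,-0.64,0,0,0]]' 50 | egrep 'pos|contact'
python3 -m inch '[[-0.1,-0.07,0,0,0,0],[-0.2,-0.13,0,0,0,0],[-0.32,-0.21,0,0,0,0],[-0.32,-0.21,0,0,0,0],[-0.32,-0.21,0,0,0,0]]' | egrep 'pos|contact'
```

```text
tool_pos: [0.3309, 0.2012, 0.1684]
contact_force: [-0.1, -0.0, -0.8]
tool_pos: [0.4261, 0.1372, 0.1648]
contact_force: [-0.5, 0.8, 0.1]
```

```bash
python3 -m inch '[[0,0,0.12,0,0,0],[0,0,0.22,0,0,0],[0,0,0.31,0,0,0],[0,0,0.36,0,0,0],[0,0,0.383,0,0,0]]' | egrep 'pos|contact'
python3 -m inch '[[0,0,0,0,0,0],[0,0,0,0,0,0],[0,0,0,0,0,0],[0,0,0,0,0,0],[0,0,0,0,0,0]]' 15 8;python3 -m inch '[[0,0,0,0,0,0],[0,0,0,0,0,0]]' - 15
```

```text
tool_pos: [0.424, 0.1384, 0.0488]
contact_force: [-0.9, -0.5, -0.3]
t: 14.5
tool_pos: [0.4266, 0.138, 0.0509]
tcp_rot: [180.0, 0.1, -180.0]
contact_force: [0.9, -0.2, 3.6]
gripper_width: 0.0229
gripper_force: 8.0
t: 14.7
tool_pos: [0.4266, 0.138, 0.0508]
tcp_rot: [180.0, 0.1, -180.0]
contact_force: [-0.1, -1.6, 6.4]
gripper_width: 0.0224
gripper_force: 15.0
```

```bash
python3 -m inch '[[0,0,-0.04,0,0,0],[0,0,-0.1,0,0,0],[0,0,-0.18,0,0,0],[0,0,-0.26,0,0,0],[0,0,-0.33,0,0,0]]' | egrep 'pos|contact|width'
python3 -m inch '[[0.005,0.06,0,0,0,0],[0.015,0.18,0,0,0,0],[0.025,0.31,0,0,0,0],[0.035,0.42,0,0,0,0],[0.04,0.5,0,0,0,0]]' | egrep 'pos'
python3 -m inch '[[0.01,0.09,0,0,0,0],[0.018,0.18,0,0,0,0],[0.025,0.235,0,0,0,0],[0.025,0.253,0,0,0,0],[0.025,0.253,0,0,0,0]]' | egrep 'pos|contact|width'
```

```text
tool_pos: [0.4261, 0.1376, 0.151]
contact_force: [0.3, 0.1, -0.8]
gripper_width: 0.0227
tool_pos: [0.4133, 0.2901, 0.1499]
tool_pos: [0.4065, 0.3635, 0.1493]
contact_force: [0.5, 0.0, -0.9]
gripper_width: 0.0227
```

Run:
```python
from h import *
i=bot.camera('scene')['img'][200:440,320:600,::-1]
cv2.imwrite('pics/g7.png',cv2.resize(i,None,fx=2.4,fy=2.4,interpolation=cv2.INTER_CUBIC))
```

View pics/g7.png

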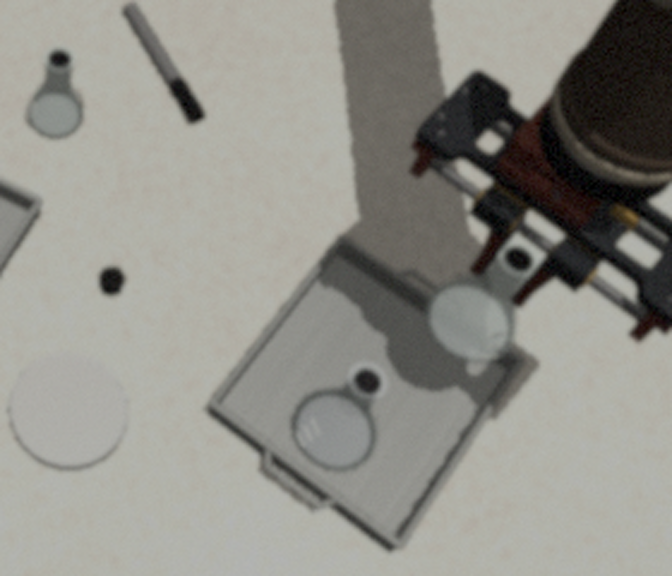

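The flask hangs upright in the grip over the free half of the tray, with its base at about (470,320) in the crop. Next I lower it.

```bash
python3 -m inch '[[0,0,0.06,0,0,0],[0,0,0.14,0,0,0],[0,0,0.22,0,0,0],[0,0,0.28,0,0,0],[0,0,0.3,0,0,0]]' | egrep 'pos|contact|width'
python3 -m inch '[[0,0,0.005,0,0,0],[0,0,0.01,0,0,0],[0,0,0.01,0,0,0]]' | egrep 'pos|contact|width'
```

```text
tool_pos: [0.4062, 0.3612, 0.0578]
contact_force: [-0.1, -0.5, -0.8]
gripper_width: 0.0224
tool_pos: [0.4071, 0.3639, 0.0571]
contact_force: [0.1, 0.6, -1.1]
gripper_width: 0.0224
```

```bash
python3 -m inch '[[0,0,0.004,0,0,0],[0,0,0.008,0,0,0],[0,0,0.008,0,0,0]]' | egrep 'pos|contact|width'
```

```text
tool_pos: [0.4065, 0.3638, 0.054]
contact_force: [-0.6, -0.5, -0.8]
gripper_width: 0.0227
```

```bash
python3 -m inch '[[0,0,0.004,0,0,0],[0,0,0.005,0,0,0],[0,0,0.005,0,0,0]]' | egrep 'pos|contact|width'
```

```text
tool_pos: [0.4068, 0.3638, 0.0538]
contact_force: [-3.7, -3.8, 14.9]
gripper_width: 0.023
```

Contact made; I'll release, rise, and go to the small flask.

```bash
python3 -m inch '[[0,0,0,0,0,0],[0,0,0,0,0,0],[0,0,0,0,0,0],[0,0,0,0,0,0]]' 50 8 | egrep 'pos|contact|width'
python3 -m inch '[[0,0,-0.08,0,0,0],[0,0,-0.2,0,0,0],[0,0,-0.36,0,0,0],[0,-0.15,-0.36,0,0,0],[0,-0.3,-0.36,0,0,0]]' | egrep 'pos'
python3 -m inch '[[-0.02,-0.16,0,0,0,0],[-0.04,-0.32,0,0,0,0],[-0.06,-0.48,0,0,0,0],[-0.08,-0.64,0,0,0,0],[-0.108,-0.8,0,0,0,0]]' | egrep 'pos'
python3 -m inch '[[0,-0.118,0,0,0,0],[0,-0.118,0,0,0,0],[0,-0.118,0,0,0,0]]' | egrep 'pos'
```

```text
tool_pos: [0.4065, 0.3637, 0.0522]
contact_force: [-0.1, 0.5, 0.2]
gripper_width: 0.0492
tool_pos: [0.4071, 0.2741, 0.1616]
tool_pos: [0.4389, 0.0319, 0.1605]
tool_pos: [0.4391, -0.0021, 0.1604]
```

```bash
python3 -m inch '[[0,0,0.12,0,0,0],[0,0,0.24,0,0,0],[0,0,0.34,0,0,0],[0,0,0.4,0,0,0],[0,0,0.425,0,0,0]]' | egrep 'pos|contact'
python3 -m inch '[[0,0,0,0,0,0],[0,0,0,0,0,0],[0,0,0,0,0,0],[0,0,0,0,0,0],[0,0,0,0,0,0]]' 15 8 | egrep 'pos|contact|width|gripper'
python3 -m inch '[[0,0,0,0,0,0],[0,0,0,0,0,0]]' - 15 | egrep 'pos|contact|width|gripper'
```

```text
tool_pos: [0.4379, -0.0002, 0.031]
contact_force: [0.3, 0.4, 0.6]
tool_pos: [0.4398, -0.0015, 0.0335]
contact_force: [0.3, 0.6, 3.5]
gripper_width: 0.0227
gripper_force: 8.0
tool_pos: [0.4398, -0.0016, 0.0335]
contact_force: [-0.1, 0.1, 6.8]
gripper_width: 0.0225
gripper_force: 15.0
```

```bash
python3 -m inch '[[0,0,-0.04,0,0,0],[0,0,-0.1,0,0,0],[0,0,-0.18,0,0,0],[0,0,-0.26,0,0,0],[0,0,-0.33,0,0,0]]' | egrep 'pos|contact|width'
python3 -m inch '[[0.005,0.06,0,0,0,0],[0.015,0.18,0,0,0,0],[0.03,0.31,0,0,0,0],[0.04,0.44,0,0,0,0],[0.05,0.55,0,0,0,0]]' | egrep 'pos'
python3 -m inch '[[0.01,0.12,0,0,0,0],[0.02,0.24,0,0,0,0],[0.03,0.35,0,0,0,0],[0.039,0.41,0,0,0,0],[0.039,0.425,0,0,0,0]]' | egrep 'pos|contact|width'
python3 -m inch '[[0,0,0,0,0,0],[0,0,0.06,0,0,0],[0,0,0.14,0,0,0],[0,0,0.2,0,0,0],[0,0,0.24,0,0,0]]' | egrep 'pos|contact|width'
```

```text
tool_pos: [0.439, -0.002, 0.1336]
contact_force: [1.0, -0.1, -0.6]
gripper_width: 0.0225
tool_pos: [0.4236, 0.1651, 0.1327]
tool_pos: [0.4115, 0.2929, 0.1323]
contact_force: [-0.6, -0.2, -1.2]
gripper_width: 0.0225
tool_pos: [0.4124, 0.2886, 0.059]
contact_force: [-1.6, 0.6, -1.1]
gripper_width: 0.0228
```

```bash
python3 -m inch '[[0,0,0.03,0,0,0],[0,0,0.055,0,0,0],[0,0,0.068,0,0,0],[0,0,0.068,0,0,0]]' | egrep 'pos|contact|width'
python3 -m inch '[[0,0,0.005,0,0,0],[0,0,0.01,0,0,0],[0,0,0.01,0,0,0]]' | egrep 'pos|contact|width'
```

```text
tool_pos: [0.4123, 0.2906, 0.0393]
contact_force: [-0.1, 0.4, -0.6]
gripper_width: 0.0224
tool_pos: [0.4124, 0.291, 0.0367]
contact_force: [1.0, -0.0, -0.8]
gripper_width: 0.0228
```

```bash
python3 -m inch '[[0,0,0.004,0,0,0],[0,0,0.005,0,0,0],[0,0,0.005,0,0,0]]' | egrep 'pos|contact|width'
```

```text
tool_pos: [0.4126, 0.2909, 0.0364]
contact_force: [-4.3, -3.6, 15.1]
gripper_width: 0.0228
```

```bash
python3 -m inch '[[0,0,0,0,0,0],[0,0,0,0,0,0],[0,0,0,0,0,0],[0,0,0,0,0,0]]' 40 8 | egrep 'pos|contact|width'
python3 -m inch '[[0,0,-0.08,0,0,0],[0,0,-0.2,0,0,0],[0,0,-0.36,0,0,0],[0,0,-0.42,0,0,0],[0,-0.15,-0.42,0,0,0]]' | egrep 'pos'
python3 -m inch '[[-0.01,-0.16,0,0,0,0],[-0.02,-0.32,0,0,0,0],[-0.03,-0.48,0,0,0,0],[-0.04,-0.64,0,0,0,0],[-0.05,-0.8,0,0,0,0]]' 72 | egrep 'pos'
python3 -m inch '[[-0.01,-0.15,0,0,0,0],[-0.02,-0.3,0,0,0,0],[-0.035,-0.447,0,0,0,0],[-0.037,-0.447,0,0,0,0]]' | egrep 'pos'
python3 - <<'E'
from h import *
t=bot.camera('top');s=bot.camera('scene')
a=cv2.resize(t['img'][180:330,90:290,::-1],None,fx=2,fy=2);b=cv2.resize(s['img'][280:430,380:580,::-1],None,fx=2,fy=2)
cv2.imwrite('pics/g8.png',np.hstack([a,b]))
for p,px in((t,(403,257)),(s,(300,204))):
    ms=masks(p,['beaker'])
    if ms:
        m,d=near(ms,px);print(d,fit([(p,m)],'beaker',[.4387,-.128]) if d<12 else '')
E
```

```text
tool_pos: [0.4122, 0.2908, 0.0348]
contact_force: [0.2, -0.1, 0.7]
gripper_width: 0.0403
tool_pos: [0.4137, 0.2515, 0.1639]
tool_pos: [0.4272, 0.004, 0.1611]
tool_pos: [0.4384, -0.1341, 0.1614]
7.9404030124421485 (array([ 0.44159581, -0.12687454]), np.float64(0.7691628336906433))
3.2062439083762673 (array([ 0.43876867, -0.12867007]), np.float64(0.057393550872802734))
```

View pics/g8.png

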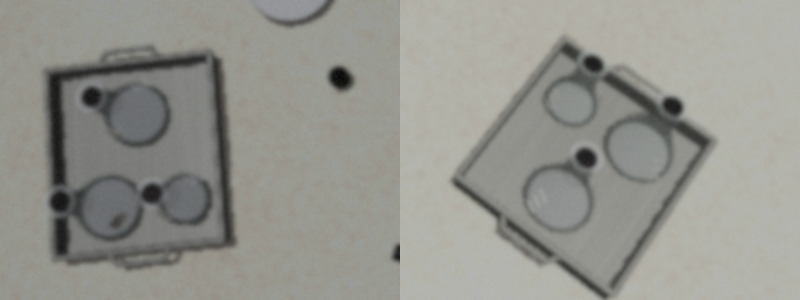

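All three flasks stand in their tray: bases at about (108,207), (187,198) and (138,113) in the left crop, clear of the walls and each other. Next is the beaker.

```bash
python3 -m inch '[[0,0.02,0,0,0,0],[0,0.02,0.1,0,0,0],[0,0.02,0.22,0,0,0],[0,0.02,0.32,0,0,0],[0,0.02,0.38,0,0,0]]' | egrep 'pos|contact|width'
python3 -m inch '[[0,0,0.05,0,0,0],[0,0,0.1,0,0,0],[0,0,0.14,0,0,0],[0,0,0.14,0,0,0]]' | egrep 'pos|contact|width'
python3 -m inch '[[0,0,0,0,0,0],[0,0,0,0,0,0],[0,0,0,0,0,0],[0,0,0,0,0,0],[0,0,0,0,0,0]]' 40 6 | egrep 'pos|contact|width|gripper'
python3 -m inch '[[0,0,0,0,0,0],[0,0,0,0,0,0]]' - 12 | egrep 'pos|contact|width|gripper'
```

```text
tool_pos: [0.4376, -0.1202, 0.045]
contact_force: [-0.2, -0.5, 0.2]
gripper_width: 0.0721
tool_pos: [0.4378, -0.121, 0.0038]
contact_force: [-0.3, -0.0, -0.2]
gripper_width: 0.0721
tool_pos: [0.4392, -0.1224, 0.0055]
contact_force: [-0.3, 0.4, 5.3]
gripper_width: 0.0485
gripper_force: 6.0
tool_pos: [0.4392, -0.1224, 0.0054]
contact_force: [-0.2, -0.3, 5.6]
gripper_width: 0.0487
gripper_force: 12.0
```

```bash
python3 -m inch '[[0,0,-0.03,0,0,0],[0,0,-0.08,0,0,0],[0,0,-0.14,0,0,0],[0,0,-0.2,0,0,0],[0,0,-0.2,0,0,0]]' | egrep 'pos|contact|width'
python3 - <<'E'
from h import *
i=bot.camera('scene')['img'][100:260,210:410,::-1]
cv2.imwrite('pics/g9.png',cv2.resize(i,None,fx=3.5,fy=3.5,interpolation=cv2.INTER_CUBIC))
E
```

```text
tool_pos: [0.4398, -0.1225, 0.0669]
contact_force: [0.1, 1.0, -0.2]
gripper_width: 0.0489
```

View pics/g9.png

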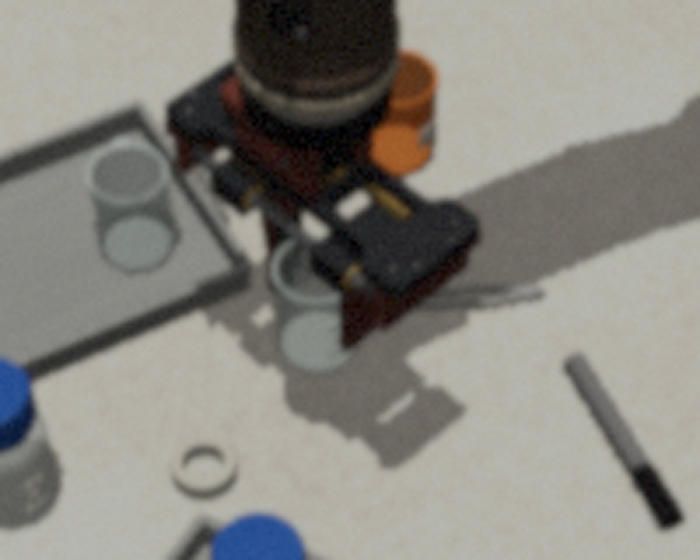

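The beaker is held upright at about (310,310) in the crop. Next I carry it higher, over the tray.

```bash
python3 -m inch '[[0,0,-0.06,0,0,0],[0,0,-0.14,0,0,0],[0,0,-0.2,0,0,0],[-0.03,-0.06,-0.2,0,0,0],[-0.07,-0.18,-0.2,0,0,0]]' | egrep 'pos|contact|width'
python3 -m inch '[[-0.05,-0.13,0,0,0,0],[-0.1,-0.26,0,0,0,0],[-0.14,-0.39,0,0,0,0],[-0.17,-0.48,0,0,0,0],[-0.183,-0.52,0,0,0,0]]' | egrep 'pos|contact|width'
python3 -m inch '[[0,0,0,0,0,0],[0,0,0,0,0,0],[0,0,0.05,0,0,0],[0,0,0.11,0,0,0],[0,0,0.18,0,0,0]]' | egrep 'pos|contact|width'
```

```text
tool_pos: [0.46, -0.1739, 0.1246]
contact_force: [0.7, 0.1, -0.5]
gripper_width: 0.049
tool_pos: [0.514, -0.3349, 0.1235]
contact_force: [0.4, 0.6, -0.4]
gripper_width: 0.0487
tool_pos: [0.515, -0.3303, 0.07]
contact_force: [0.9, -0.3, -0.5]
gripper_width: 0.0487
```

```bash
python3 -m inch '[[0,0,0.06,0,0,0],[0,0,0.12,0,0,0],[0,0,0.16,0,0,0],[0,0,0.19,0,0,0],[0,0,0.19,0,0,0]]' | egrep 'pos|contact|width'
python3 -m inch '[[0,0,0.005,0,0,0],[0,0,0.008,0,0,0],[0,0,0.008,0,0,0]]' | egrep 'pos|contact|width'
```

```text
tool_pos: [0.5141, -0.3312, 0.0127]
contact_force: [0.2, -0.6, 0.0]
gripper_width: 0.0491
tool_pos: [0.515, -0.3324, 0.012]
contact_force: [0.1, -0.6, -1.1]
gripper_width: 0.049
```

```bash
python3 -m inch '[[0,0,0.003,0,0,0],[0,0,0.005,0,0,0],[0,0,0.005,0,0,0]]' | egrep 'pos|contact|width'
```

```text
tool_pos: [0.5147, -0.3322, 0.0101]
contact_force: [-0.3, 0.5, -1.0]
gripper_width: 0.0488
```

```bash
python3 -m inch '[[0,0,0.003,0,0,0],[0,0,0.005,0,0,0],[0,0,0.005,0,0,0]]' | egrep 'pos|contact|width'
```

```text
tool_pos: [0.5147, -0.3323, 0.0086]
contact_force: [-0.8, 0.6, 0.6]
gripper_width: 0.0485
```

```bash
python3 -m inch '[[0,0,0.003,0,0,0],[0,0,0.004,0,0,0],[0,0,0.004,0,0,0]]' | egrep 'pos|contact|width'
```

```text
tool_pos: [0.5147, -0.3325, 0.0084]
contact_force: [-2.8, 2.0, 9.9]
gripper_width: 0.0488
```

```bash
python3 -m inch '[[0,0,0,0,0,0],[0,0,0,0,0,0],[0,0,0,0,0,0],[0,0,0,0,0,0]]' 70 8 | egrep 'pos|contact|width'
python3 -m inch '[[0,0,-0.06,0,0,0],[0,0,-0.18,0,0,0],[0,0,-0.34,0,0,0],[0,0,-0.5,0,0,0],[0,0,-0.51,0,0,0]]' | egrep 'pos'
python3 -m inch '[[-0.1,0.12,0,0,0,0],[-0.2,0.24,0,0,0,0],[-0.3,0.36,0,0,0,0],[-0.34,0.433,0,0,0,0],[-0.34,0.433,0,0,0,0]]' | egrep 'pos'
python3 -m inch '[[0,0,0,0,0,0],[0,0,0,0,0,0]]' | egrep 'pos|^t:'
```

```text
tool_pos: [0.5146, -0.3321, 0.0071]
contact_force: [0.7, 0.4, -0.1]
gripper_width: 0.07
tool_pos: [0.5172, -0.3347, 0.1665]
tool_pos: [0.6189, -0.1965, 0.1587]
t: 32.5
tool_pos: [0.6156, -0.2039, 0.1601]
```

```bash
python3 -m inch '[[0,0.004,0.08,0,0,0],[0,0.004,0.18,0,0,0],[0,0.004,0.27,0,0,0],[0,0.004,0.32,0,0,0],[0,0.004,0.35,0,0,0]]' | egrep 'pos|contact|width'
python3 -m inch '[[0,0,0,0,0,0],[0,0,0,0,0,0],[0,0,0,0,0,0],[0,0,0,0,0,0],[0,0,0,0,0,0]]' 40 8 | egrep 'pos|contact|width|gripper'
python3 -m inch '[[0,0,0,0,0,0],[0,0,0,0,0,0]]' - 25 | egrep 'pos|contact|width|gripper'
python3 -m inch '[[0,0,-0.03,0,0,0],[0,0,-0.08,0,0,0],[0,0,-0.14,0,0,0],[0,0,-0.2,0,0,0],[0,0,-0.2,0,0,0]]' | egrep 'pos|contact|width'
```

```text
tool_pos: [0.6155, -0.2022, 0.0543]
contact_force: [0.6, -0.6, -0.2]
gripper_width: 0.07
tool_pos: [0.6174, -0.2018, 0.0566]
contact_force: [-0.8, -1.1, 5.3]
gripper_width: 0.049
gripper_force: 8.0
tool_pos: [0.6174, -0.2018, 0.0566]
contact_force: [0.4, -2.4, 6.7]
gripper_width: 0.0488
gripper_force: 24.9
tool_pos: [0.6181, -0.2015, 0.1185]
contact_force: [0.6, -0.4, -2.2]
gripper_width: 0.0488
```

```bash
python3 -m inch '[[0,0,-0.06,0,0,0],[-0.05,0,-0.14,0,0,0],[-0.1,0.02,-0.19,0,0,0],[-0.14,0.08,-0.19,0,0,0],[-0.14,0.18,-0.19,0,0,0]]' | egrep 'pos|contact|width'
python3 -m inch '[[0,0.1,0,0,0,0],[0,0.22,0,0,0,0],[0,0.35,0,0,0,0],[0,0.45,0,0,0,0],[0,0.525,0,0,0,0]]' | egrep 'pos|contact|width'
python3 -m inch '[[0,0,0,0,0,0],[0,0,0,0,0,0],[0,0,0.06,0,0,0],[0,0,0.14,0,0,0],[0,0,0.2,0,0,0]]' | egrep 'pos|contact|width'
```

```text
tool_pos: [0.6593, -0.1483, 0.1723]
contact_force: [0.3, 0.6, -2.3]
gripper_width: 0.0486
tool_pos: [0.6578, 0.0139, 0.1715]
contact_force: [-0.6, 0.2, -2.6]
gripper_width: 0.0491
tool_pos: [0.6578, 0.0081, 0.1112]
contact_force: [-0.1, 0.3, -2.3]
gripper_width: 0.0487
```

```bash
python3 -m inch '[[0,0,0.05,0,0,0],[0,0,0.1,0,0,0],[0,0,0.14,0,0,0],[0,0,0.155,0,0,0],[0,0,0.155,0,0,0]]' | egrep 'pos|contact|width'
python3 -m inch '[[0,0,0.005,0,0,0],[0,0,0.008,0,0,0],[0,0,0.008,0,0,0]]' | egrep 'pos|contact|width'
```

```text
tool_pos: [0.6582, 0.0103, 0.0653]
contact_force: [-0.5, 0.6, -2.5]
gripper_width: 0.0487
tool_pos: [0.6587, 0.0105, 0.0639]
contact_force: [0.1, 0.5, -1.9]
gripper_width: 0.0485
```

```bash
python3 -m inch '[[0,0,0.003,0,0,0],[0,0,0.005,0,0,0],[0,0,0.005,0,0,0]]' | egrep 'pos|contact|width'
```

```text
tool_pos: [0.6584, 0.0105, 0.0619]
contact_force: [-0.7, 0.3, -1.6]
gripper_width: 0.0486
```

```bash
python3 -m inch '[[0,0,0.003,0,0,0],[0,0,0.006,0,0,0],[0,0,0.006,0,0,0]]' | egrep 'pos|contact|width'
```

```text
tool_pos: [0.6583, 0.0105, 0.0599]
contact_force: [1.0, -0.0, -0.3]
gripper_width: 0.0487
```

```bash
python3 -m inch '[[0,0,0.002,0,0,0],[0,0,0.003,0,0,0],[0,0,0.003,0,0,0]]' | egrep 'pos|contact|width'
python3 -m inch '[[0,0,0,0,0,0],[0,0,0,0,0,0],[0,0,0,0,0,0],[0,0,0,0,0,0]]' 70 8 | egrep 'pos|contact|width'
python3 -m inch '[[0,0,-0.05,0,0,0],[0,0,-0.16,0,0,0],[0,0,-0.32,0,0,0],[0,0,-0.48,0,0,0],[0,0,-0.5,0,0,0]]' | egrep 'pos'
python3 -m inch '[[0.05,0.15,0,0,0,0],[0.1,0.3,0,0,0,0],[0.15,0.45,0,0,0,0],[0.2,0.6,0,0,0,0],[0.25,0.7,0,0,0,0]]' | egrep 'pos|contact'
python3 - <<'E'
from h import *
t=bot.camera('top');s=bot.camera('scene')
cv2.imwrite('pics/e.png',np.hstack([t['img'][60:360,90:600,::-1][:, 20:490],s['img'][130:430,170:500,::-1]]))
G=['beaker','flask_large','flask_small','bottle','beaker_in_tray','flask_in_tray','bottle_in_tray']
M=[masks(t,G),masks(s,G)]
for n,k,x in(('tb','beaker',(.4398,-.2961)),('tf','fl',(.4941,.3396)),('tbo','bottle',(.5832,-.0212)),('b','beaker',(.5147,-.3325)),('fl','fl',(.407,.364)),('fs','fs',(.4125,.291)),('bo','bottle',(.6583,.0105))):
    vs=[]
    for p,m in zip((t,s),M):
        q,d=near(m,proj(p,[(*x,.04)])[0])
        if d<14: vs.append((p,q))
    if vs: v,e=fit(vs,k,x,.003);print(n,len(vs),np.round(v,3),round(e,3))
print(bot.get_obs()['t'])
E
```

```text
tool_pos: [0.6587, 0.0104, 0.0596]
contact_force: [-0.3, -0.4, 1.5]
gripper_width: 0.0485
tool_pos: [0.6584, 0.0105, 0.0592]
contact_force: [-0.5, -0.0, -0.2]
gripper_width: 0.0699
tool_pos: [0.6616, 0.0094, 0.2172]
tool_pos: [0.5819, 0.2243, 0.2096]
contact_force: [0.9, -0.0, 0.1]
tb 2 [ 0.44  -0.296] 0.072
tf 2 [0.494 0.339] 0.104
tbo 2 [ 0.583 -0.02 ] 0.09
b 2 [ 0.518 -0.332] 0.071
fl 2 [0.405 0.364] 0.115
fs 2 [0.411 0.294] 0.216
bo 2 [0.659 0.01 ] 0.064
39.6
```

View pics/e.png

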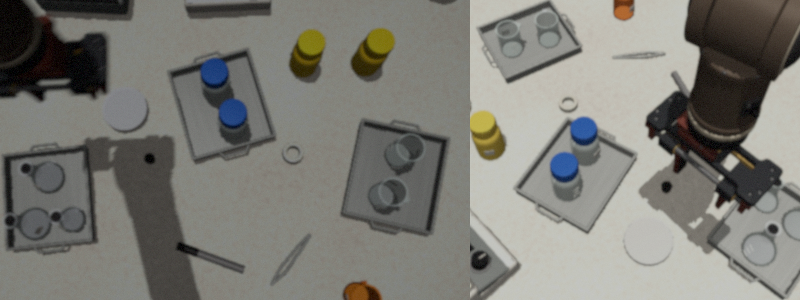

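All seven pieces stand upright in the right trays, and the pieces already there are where they started. In the left view the bottles are at (214,75) and (233,115), the beakers at (405,150) and (385,192), and the flasks are in the left tray. The gripper touches nothing.

```bash
python3 -m inch '[[0,0,0,0,0,0],[0,0,0,0,0,0],[0,0,0,0,0,0]]' | egrep 'pos'; python3 -c "
from cell import bot
print(bot.job_done())"
```

```text
tool_pos: [0.5833, 0.2204, 0.2092]
the job is handed in; nothing more can be done
None
```

The job is handed in: the beaker, both flasks and the bottle stand upright in their matching trays at about 40 s, and by the final camera fit the three pieces already there moved no more than about 1 mm; no verdict was returned.

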